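# Set the hand bridge over the wet drawing

## Task

The fern drawing on the writing board is still wet. Take the wooden hand bridge, which lies on its back with its two feet in the air, turn it over and set it across the board's two side rails, over the blank half of the sheet nearest you, so that it rests level on both rails with its feet hooked down outside them. Nothing may touch the sheet, and leave the other things on the desk where they are.

Things in the scene. Friction and masses are not known exactly. Their poses are not given: they have to be found in the camera images.
- bridge_mid (a point): hand bridge, a small loose bench of light beech, 0.15 kg: this point is the middle of its flat slab (half-way through). Slab 178 mm long (own y axis), 46 wide (x), 14 thick (z); 30 mm high over all. z points out of the smooth top face (two brass screw heads at each end): at the start z points down, the feet stick up. Either end may go left.
- writing_board: dark wooden board, 230 mm (x axis, away from the robot) by 150 mm (y axis, to the left), 8 mm thick, fixed; origin at the centre of its underside, on the desk. Brown side rails run along its left and right edges, outer faces flush with them. Seated, the bridge lies along the board's y axis, the middle of its slab 35 mm above the desk, its feet clear of the rails by 2 mm a side.
- blank_half (a point): middle of the blank half of the sheet, mid-way between the rails, level with the rail tops (28 mm above the desk), 50 mm nearer the robot than the board's centre; axes as the board's
- left_rail: the board's rail on its +y side, brown wood, 230 mm long, 12 mm wide, top 28 mm above the desk; the rails are 150 mm apart outside and 126 mm inside; origin at the centre of its underside, 8 mm above the desk
- right_rail: the like rail on the board's -y side; origin at the centre of its underside
- sheet: cream sheet between the rails, 186 x 112 mm, top 9 mm above the desk, dark blue fern drawn in wet ink on its far half, near half blank; origin at the centre of its underside
- bridge: the same bridge, same axes; origin level with the soles of its feet, 23 mm from bridge_mid. The two feet lie across the underside, flush with the slab's ends: 12 mm thick along y, 46 wide, 16 high; 154 mm clear between them, a green strip beside each. It can stand by itself on an end face (46 x 30 mm); its centre of mass is then 9 mm from the top face and 89 mm up.
- ink_bottle: square ink bottle with a black cap, 47 mm wide, 56 mm high, loose bystander behind the work
- eraser: eraser in a blue sleeve, 48 mm, loose bystander to the right
- pencil_green: green pencil, 182 mm, loose bystander to the right
- letter_opener: brass letter opener with a pale grip, 225 mm, loose bystander to the left
There are look-alikes about, which are no part of the job. Leave any orange look-alike of the bridge alone.

How it is judged:
By the outcome, as a careful person would: the job done as asked, in the order asked, and still so for the second after the job is handed in, with the robot touching nothing.
It also fails if it takes over 72 s, if anything falls off the work surface, if the arm or the gripper's body presses on something with over 40 N, if the wrist force passes 120 N, or if a joint passes its speed limit or range.

## Robot

A 6-joint arm with a two-finger parallel gripper is mounted at the origin on a cart in front of the work surface, level with it; the furniture and walls round the work are solid. World frame = base frame: x ahead of the robot, y to its left, z up, the work surface at z = 0. Lengths are in mm, angles in rad, forces in N, time in s.
With the tool pointing down it reaches from about 350 to 975 mm from the base axis. Payload 7.1 kg.
Tool frame: the origin (TCP) lies at the very end of the fingers, on their centre line; the grasp point (between the pads) lies 19 mm behind it; z points along the fingers, y is the line along which they close (so a half turn about z gives the same grasp; the last joint's range is limited). The gripper opens to 88 mm and grips with 3 to 60 N. Pads are 20 mm wide; open, the fingers measure 115 mm over their backs; the gripper's body (75 mm by 178 mm) begins 61 mm behind the grasp point.
Start: joints at [1.086, 0.423, 1.63, -0, 1.089, -0.019], TCP at [280.678, 558.412, 222.675] pointing down, gripper open.
Joint ranges: [-3, 3], [-0.9, 2.11], [0.09, 2.58], [-1.31, 4.45], [0.11, 2.69], [-2.54, 2.54]. Speed limits (rad/s): [2.39, 2.39, 3.01, 3.14, 3.14, 3.14].

## Interface

Orientations are given as a rotation vector (axis times angle).
In Python, from workcell import sensors, imaging, close_job gives the robot as it stands. The module is installed in compiled form; this text tells all that it offers.
- The arm moves only by the tool servo_tool, never from a script. Its argument "steps" is a list of rows, each a list of 3 entries, a list of its own where there are three numbers: the shift along the world's x, y, z in m, then the turn, a rotation vector about the world's x, y, z in degrees, then the opening, from -1 (shut) to 1 (fully open). A call has exactly 8 rows; each row shifts and turns the commanded pose from where the row before left it; what a row does not reach is not made up. A row lasts 1/12 s, in which the tool goes at most 41.7 mm and 7.16 degrees, less where a joint would pass 70% of its speed; a pose out of reach is approached as far as the arm can. A call is refused whole if a number of a shift passes 0.0417 or a number of a turn 7.16, either way. A call with a gripper value outside its range is refused whole. The fingers move at their own pace and stop on an object; the grip force is fixed at half the most. Time passes only in rows, so rows that do not move let the fingers close, or fill a call up. It gives the time, the measured TCP pose, the force, the opening and the grip force at its end, in the units of the state.
- sensors.get_obs(): the state, without advancing time (a new reading comes with each control period).
- imaging.get_image(name): name is "side" or "top" or "wrist"; returns a dict with "color" (384x512x3 uint8, blue, green, red), "range_z" (384x512 float32, mm along the optical axis (not along the pixel's ray), 0 where there is no reading), "vertical_fov" (degrees; the focal length in pixels is half the picture's height over the tangent of half this angle, whatever the lens; pixels are square), "cx", "cy" (the principal point, pixels), "rvec" (rotation vector, rad) and "tvec" (3), from world to camera coordinates, as OpenCV has them; the wrist camera has in their place "tool_from_camera" (4x4, takes a point from camera to tool coordinates, whose origin is the TCP and whose axes are the flange's). Camera axes: x right, y down, z forward; pixel columns grow to the right and rows downward; lengths in mm; the calibration is good to about 2 mm. A picture is of the moment at which its call begins: read the wrist's pose just before it.
- close_job(): hands the job in; it is judged then, once.
The state is a dict: "t": time; "qpos": joint angles; "qvel": joint speeds; "joint_torque": joint torques, N m; "ee_pos": TCP position; "orientation": TCP orientation; "ft_force": force on the tool from outside, world axes, zero at the start; "moment": the same for the moment, N m; "width": finger opening in mm; "grasp_force": force on a finger pad.
Only numpy, scipy, OpenCV 4.12 (cv2) and the standard library are available. Lean on these libraries where they do the work, as an engineer would, in place of code of your own. Each camera call takes 0.05 s, during which the arm holds its last target. There are 200 camera calls.

## Working session

There is one attempt and no reset: what is moved stays moved. The work goes in short steps, Python scripts to look and compute and a tool call to move; the robot and the scene stay as the last step left them, time stands still between calls to the robot, and variables do not carry over. Pictures are saved under pics/ and viewed, at most 11 in all, crops included, and the job is handed in when it is done.

Besides the shell and the picture viewer there is one more tool, called after "Request:" as name(argument=value, ...), one argument or row to a line, values as JSON. servo_tool: Moves the arm, as the interface text tells. Its arguments: {"type":"object","properties":{"steps":{"type":"array"}},"required":["steps"]}

```bash
mkdir -p pics
cat > h.py <<'E'
import numpy as np, cv2
from workcell import sensors, imaging
def get(n):
    o=sensors.get_obs(); d=imaging.get_image(n)
    f=192/np.tan(np.radians(d["vertical_fov"])/2)
    if n=="wrist":
        T=np.eye(4);T[:3,:3]=cv2.Rodrigues(np.array(o["orientation"],float))[0];T[:3,3]=o["ee_pos"]
        M=T@np.array(d["tool_from_camera"])
    else:
        C=np.eye(4);C[:3,:3]=cv2.Rodrigues(np.array(d["rvec"],float))[0];C[:3,3]=np.ravel(d["tvec"]);M=np.linalg.inv(C)
    v,u=np.mgrid[:384,:512];z=d["range_z"]
    P=np.stack([(u-d["cx"])/f*z,(v-d["cy"])/f*z,z],-1)@M[:3,:3].T+M[:3,3]
    P[z==0]=np.nan
    return d["color"],P,M,f,d
E
python3 - <<'E'
from h import *
o=sensors.get_obs();print(o)
ims=[]
for n in("top","side"):
    c,P,M,f,d=get(n);np.savez(f"{n}.npz",c=c,P=P);cv2.imwrite(f"pics/{n}0.png",cv2.resize(c,(784,588)));print(n,M.round(2),f)
E
```

```text
{'t': 0.0, 'qpos': array([ 1.08600442e+00,  4.23840703e-01,  1.63068371e+00, -1.22865418e-05,
        1.08860855e+00, -1.89919595e-02]), 'qvel': array([ 0.00064593,  0.00141557, -0.00050608, -0.00046871, -0.00070812,
       -0.00104346]), 'joint_torque': array([ 1.37854749e-03, -5.44625759e+01, -2.73664552e+01,  6.44350913e-02,
        2.27023620e-02, -1.33688422e-04]), 'ee_pos': array([280.42626382, 557.93215604, 221.90425975]), 'orientation': array([-7.24985025e-01, -3.05641127e+00,  2.34713828e-03]), 'ft_force': array([0.95478303, 0.51289467, 0.79892849]), 'moment': array([ 0.03976854, -0.07029875, -0.0245342 ]), 'grasp_force': 0.0, 'width': 88.19018236041208}
top [[ 3.00000e-02 -1.00000e+00  9.00000e-02  4.93450e+02]
 [-1.00000e+00 -3.00000e-02 -0.00000e+00 -2.13000e+00]
 [ 1.00000e-02 -9.00000e-02 -1.00000e+00  1.34079e+03]
 [ 0.00000e+00  0.00000e+00  0.00000e+00  1.00000e+00]] 400.19321255383073
side [[ 9.8000e-01 -1.2000e-01  1.8000e-01  4.0641e+02]
 [-2.2000e-01 -4.9000e-01  8.4000e-01 -8.9767e+02]
 [-1.0000e-02 -8.6000e-01 -5.1000e-01  5.7951e+02]
 [ 0.0000e+00  0.0000e+00  0.0000e+00  1.0000e+00]] 355.3594273710053
```

View pics/top0.png

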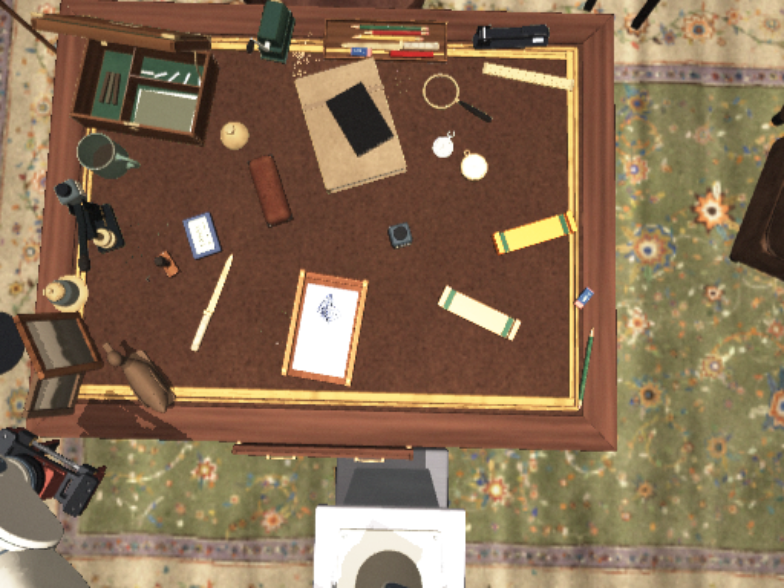

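View pics/side0.png

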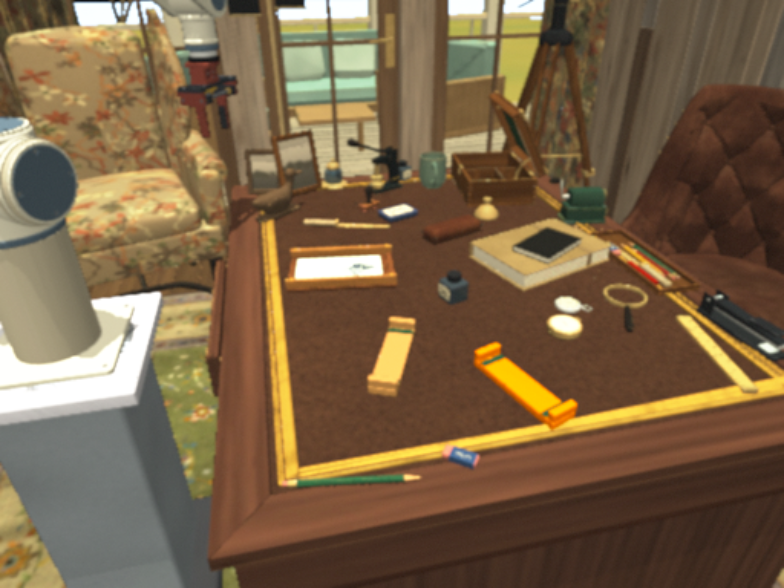

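Candidates, in 784x588 top-view pixels:
- The pale beech bridge at (480,313), with its feet up and green strips.
- The orange look-alike at (534,233), also feet up, to be left alone.
- The ruler at (528,76), not a bridge.

I choose the pale one at (480,313). The board is at (325,327).

Run:
```python
from h import *
for n in("top","side"):
    Z=np.load(f"{n}.npz");c,P=Z["c"],Z["P"]
    desk=(abs(P[...,0]-480)<60)&(abs(P[...,1])<30);print(n,"desk",np.nanmedian(P[desk][:,2]))
    for nm,(x0,x1,y0,y1,z0,z1) in dict(bridge=(350,600,-330,-60,5,45),board=(300,650,20,260,15,45),boardlow=(300,650,20,260,4,45)).items():
        m=(P[...,0]>x0)&(P[...,0]<x1)&(P[...,1]>y0)&(P[...,1]<y1)&(P[...,2]>z0)&(P[...,2]<z1)
        k,l,st,ce=cv2.connectedComponentsWithStats(m.astype(np.uint8))
        for i in np.argsort(-st[1:,4])[:3]+1:
            q=P[l==i]
            if len(q)<40: continue
            r=cv2.minAreaRect(q[:,:2].astype(np.float32))
            print(nm,len(q),np.round(r[0],1),np.round(r[1],1),round(r[2],1),np.percentile(q[:,2],[5,50,95]).round(1),cv2.boxPoints(r).round(0).tolist())
c=np.load("top.npz")["c"];cv2.imwrite("pics/crop.png",cv2.resize(c[170:240,270:390],(720,420),interpolation=cv2.INTER_CUBIC))
```

```text
top desk -0.9018489099707949
bridge 680 [ 568.3 -184.9] [188.2  48.4] 65.8 [ 9.8 14.4 30.9] [[508.0, -261.0], [552.0, -281.0], [629.0, -109.0], [585.0, -89.0]]
bridge 107 [ 385.5 -255.3] [145.  16.] 89.7 [ 5.2  7.2 10.9] [[377.0, -328.0], [393.0, -328.0], [394.0, -183.0], [378.0, -183.0]]
bridge 49 [ 388.4 -130.4] [12.9 72.5] 1.3 [5.2 6.6 9.7] [[381.0, -94.0], [383.0, -167.0], [396.0, -166.0], [394.0, -94.0]]
board 292 [538.5 217.7] [ 21.5 226.4] 79.4 [18.8 26.9 31.7] [[425.0, 228.0], [648.0, 186.0], [652.0, 208.0], [429.0, 249.0]]
board 271 [520.2  81.4] [ 12.3 228.8] 81.9 [22.4 27.3 32.1] [[406.0, 92.0], [633.0, 59.0], [634.0, 71.0], [408.0, 104.0]]
boardlow 3060 [530. 152.] [160.2 236.3] 82.0 [ 5.1  9.5 28.8] [[402.0, 89.0], [636.0, 56.0], [658.0, 215.0], [424.0, 248.0]]
boardlow 58 [386.6 126.7] [16.5 78.9] 1.4 [4.4 6.6 9.5] [[377.0, 166.0], [379.0, 87.0], [396.0, 87.0], [394.0, 166.0]]
boardlow 54 [387.2  50.9] [59.8 22. ] 82.3 [4.5 6.2 9.1] [[372.0, 23.0], [394.0, 20.0], [402.0, 79.0], [380.0, 82.0]]
side desk -0.3576482785213102
bridge 762 [ 571.2 -180.6] [179.5  46.4] 65.5 [10.6 14.6 30. ] [[513.0, -253.0], [555.0, -272.0], [630.0, -109.0], [587.0, -89.0]]
bridge 225 [ 390.4 -194.9] [ 10.9 269.5] 0.0 [5.2 6.5 8.6] [[385.0, -60.0], [385.0, -330.0], [396.0, -330.0], [396.0, -60.0]]
board 386 [523.1  80.5] [ 18.5 228.2] 82.6 [16.  24.3 29.3] [[409.0, 86.0], [635.0, 57.0], [637.0, 75.0], [411.0, 104.0]]
board 305 [539.7 218.1] [ 18.2 223.9] 82.2 [15.5 24.  29.5] [[428.0, 224.0], [649.0, 194.0], [652.0, 212.0], [430.0, 242.0]]
boardlow 1856 [532.5 149.2] [156.6 229.2] 82.2 [ 6.9 11.1 28.6] [[408.0, 87.0], [635.0, 56.0], [657.0, 211.0], [430.0, 242.0]]
boardlow 107 [388.9 139.5] [233.   14.9] 89.9 [4.4 5.7 7.3] [[381.0, 23.0], [396.0, 23.0], [396.0, 256.0], [382.0, 256.0]]
```

View pics/crop.png

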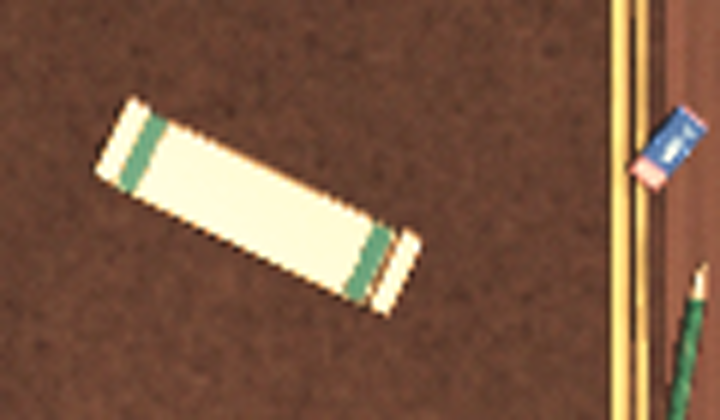

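The crop shows the pale beech bridge on its back, feet at crop (115,137) and (395,273) with a green strip beside each, so the choice holds. It is centred near (570,-183) with its long axis at 65.6°. The board is centred near (531,150), yaw -8°. Next I go above the bridge.

Request:
servo_tool(
  steps=[
    [[0.012,-0.031,0],[0,0,-5.5],1],
    [[0.012,-0.031,0],[0,0,-5.5],1],
    [[0.012,-0.031,0],[0,0,-5.5],1],
    [[0.012,-0.031,0],[0,0,-5.5],1],
    [[0.012,-0.031,0],[0,0,-5.5],1],
    [[0.012,-0.031,0],[0,0,-5.5],1],
    [[0.012,-0.031,0],[0,0,-5.5],1],
    [[0.012,-0.031,0],[0,0,-5.5],1],
  ],
)

```text
t: 0.77
ee_pos: [376.8, 308.8, 222.5]
orientation: [-1.823, -2.558, 0.001]
ft_force: [0.5, -0.1, -0.2]
width: 87.7
grasp_force: 0.0
```

Request:
servo_tool(
  steps=[
    [[0.012,-0.031,0],[0,0,-5.5],1],
    [[0.012,-0.031,0],[0,0,-5.5],1],
    [[0.012,-0.031,0],[0,0,-5.5],1],
    [[0.012,-0.031,0],[0,0,-5.5],1],
    [[0.012,-0.031,0],[0,0,-5.5],1],
    [[0.012,-0.031,0],[0,0,-5.5],1],
    [[0.012,-0.031,0],[0,0,-5.5],1],
    [[0.012,-0.031,0],[0,0,-5.5],1],
  ],
)

```text
t: 1.43
ee_pos: [472.8, 60.8, 222.6]
orientation: [-2.649, -1.689, 0.0]
ft_force: [0.8, 0.1, -0.0]
width: 87.9
grasp_force: 0.0
```

Request:
servo_tool(
  steps=[
    [[0.012,-0.031,0],[0,0,0],1],
    [[0.012,-0.031,0],[0,0,0],1],
    [[0.012,-0.031,0],[0,0,0],1],
    [[0.012,-0.031,0],[0,0,0],1],
    [[0.012,-0.031,0],[0,0,0],1],
    [[0.012,-0.031,0],[0,0,0],1],
    [[0.012,-0.031,0],[0,0,0],1],
    [[0.01,-0.025,0],[0,0,0],1],
  ],
)

```text
t: 2.1
ee_pos: [567.0, -181.8, 222.4]
orientation: [-2.646, -1.694, 0.0]
ft_force: [-0.3, -0.2, -0.7]
width: 87.8
grasp_force: 0.0
```

Run:
```python
from h import *
c,P,M,f,d=get("wrist")
print(M.round(2),np.array(d["tool_from_camera"]).round(2),sensors.get_obs()["qpos"].round(3))
cv2.imwrite("pics/w1.png",c)
z=P[...,2];
print("desk",np.nanpercentile(z,[5,20,50]))
for z0 in(7,22):
    m=((z>z0)&(z<50)&(abs(P[...,0]-570)<140)&(abs(P[...,1]+183)<140)).astype(np.uint8)
    k,l,st,ce=cv2.connectedComponentsWithStats(m)
    for i in np.argsort(-st[1:,4])[:3]+1:
        q=P[l==i]
        if len(q)<80: continue
        r=cv2.minAreaRect(q[:,:2].astype(np.float32));print(z0,len(q),np.round(r[0],1),np.round(r[1],1),round(r[2],1),np.percentile(q[:,2],[5,50,95]).round(1))
```

```text
[[ 9.1000e-01 -4.1000e-01 -1.0000e-01  5.9483e+02]
 [-4.2000e-01 -8.8000e-01 -2.3000e-01 -1.2102e+02]
 [-0.0000e+00  2.5000e-01 -9.7000e-01  3.8421e+02]
 [ 0.0000e+00  0.0000e+00  0.0000e+00  1.0000e+00]] [[   0.     -0.97   -0.25   66.84]
 [   1.      0.     -0.     -0.21]
 [   0.     -0.25    0.97 -161.86]
 [   0.      0.      0.      1.  ]] [-0.334  0.383  1.693 -0.002  1.063  0.1  ]
desk [-2.25304995 -1.24857802 -0.04559551]
7 4546 [ 569.4 -179.4] [177.8  46.1] 65.7 [12.6 14.1 30. ]
7 189 [ 705.  -236.6] [10.6 37.3] 2.0 [ 9.  21.9 30.5]
22 367 [ 603.4 -103.4] [10.8 44.6] 65.1 [28.5 29.8 31. ]
22 323 [ 535.2 -254.5] [12.7 44.6] 65.0 [24.6 29.4 30.8]
22 93 [ 705.8 -225.1] [11.1 11.9] 18.6 [23.9 29.2 30.8]
```

View pics/w1.png

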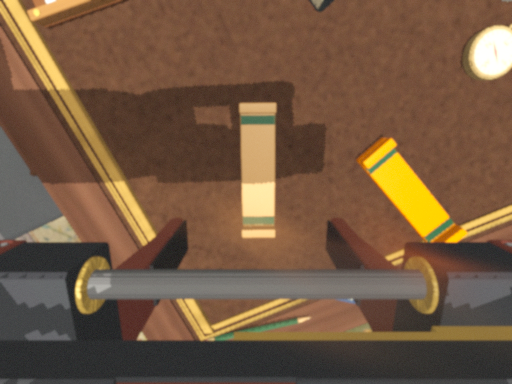

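The wrist view shows the pale bridge at (258,170), upright between the fingers. The orange one at (410,190) is clear to the right. A quick tilt will tell me the sign of joint 4.

Request:
servo_tool(
  steps=[
    [[0,0,0],[4.55,-2.1,0],1],
    [[0,0,0],[4.55,-2.1,0],1],
    [[0,0,0],[4.55,-2.1,0],1],
    [[0,0,0],[4.55,-2.1,0],1],
    [[0,0,0],[0,0,0],1],
    [[0,0,0],[0,0,0],1],
    [[0,0,0],[0,0,0],1],
    [[0,0,0],[0,0,0],1],
  ],
)

```text
t: 2.82
ee_pos: [567.0, -178.9, 222.8]
orientation: [-2.46, -1.579, -0.433]
ft_force: [-0.5, 0.3, 0.5]
width: 87.9
grasp_force: 0.0
```

Run:
```python
from h import *
o=sensors.get_obs();print(o["qpos"].round(3),o["ee_pos"].round(1));print(cv2.Rodrigues(o["orientation"])[0].round(3))
```

```text
[-0.504  0.395  1.723  0.395  1.084 -0.272] [ 567.  -178.9  222.8]
[[ 0.391  0.909  0.143]
 [ 0.855 -0.417  0.31 ]
 [ 0.341  0.001 -0.94 ]]
```

Request:
servo_tool(
  steps=[
    [[0.0016,0.0028,-0.019],[-4.55,2.1,0],1],
    [[0.0016,0.0028,-0.019],[-4.55,2.1,0],1],
    [[0.0016,0.0028,-0.019],[-4.55,2.1,0],1],
    [[0.0016,0.0028,-0.019],[-4.55,2.1,0],1],
    [[0.0016,0.0028,-0.019],[0,0,0],1],
    [[0.0016,0.0028,-0.019],[0,0,0],1],
    [[0.0016,0.0028,-0.019],[0,0,0],1],
    [[0.0016,0.0028,-0.019],[0,0,0],1],
  ],
)

```text
t: 3.48
ee_pos: [580.4, -155.7, 70.3]
orientation: [2.641, 1.698, 0.0]
ft_force: [0.4, -0.4, 0.4]
width: 87.8
grasp_force: 0.0
```

Request:
servo_tool(
  steps=[
    [[0,0,-0.015],[0,0,0],1],
    [[0,0,-0.015],[0,0,0],1],
    [[0,0,-0.015],[0,0,0],1],
    [[0,0,-0.01],[0,0,0],1],
    [[0,0,-0.005],[0,0,0],1],
    [[0,0,0],[0,0,0],1],
    [[0,0,0],[0,0,0],1],
    [[0,0,0],[0,0,0],1],
  ],
)

```text
t: 4.15
ee_pos: [580.2, -157.2, 11.5]
orientation: [2.644, 1.695, 0.001]
ft_force: [-0.3, -1.1, 0.5]
width: 87.9
grasp_force: 0.0
```

Request:
servo_tool(
  steps=[
    [[0,0,-0.006],[0,0,0],1],
    [[0,0,-0.003],[0,0,0],1],
    [[0,0,0],[0,0,0],-0.1],
    [[0,0,0],[0,0,0],-0.3],
    [[0,0,0],[0,0,0],-0.6],
    [[0,0,0],[0,0,0],-1],
    [[0,0,0],[0,0,0],-1],
    [[0,0,0],[0,0,0],-1],
  ],
)

```text
t: 4.82
ee_pos: [579.5, -157.2, 1.8]
orientation: [2.645, 1.695, 0.0]
ft_force: [0.4, 0.1, -0.2]
width: 51.2
grasp_force: 0.0
```

Request:
servo_tool(
  steps=[
    [[0,0,0.0],[0,0,0],-1],
    [[0,0,0.0],[0,0,0],-1],
    [[0,0,0.01],[0,0,0],-1],
    [[0,0,0.02],[0,0,0],-1],
    [[0,0,0.03],[0,0,0],-1],
    [[0,0,0.03],[0,0,0],-1],
    [[0,0,0.03],[0,0,0],-1],
    [[0,0,0.02],[0,0,0],-1],
  ],
)

```text
t: 5.48
ee_pos: [580.2, -157.4, 145.1]
orientation: [2.643, 1.694, 0.003]
ft_force: [1.7, 0.9, -2.5]
width: 45.4
grasp_force: 30.0
```

Run:
```python
from h import *
c,P,M,f,d=get("wrist")
a=get("side")[0]
cv2.imwrite("pics/w2.png",np.hstack([cv2.resize(c,(400,300)),cv2.resize(a[90:300,130:410],(400,300))]))
```

```text
(no output)
```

View pics/w2.png

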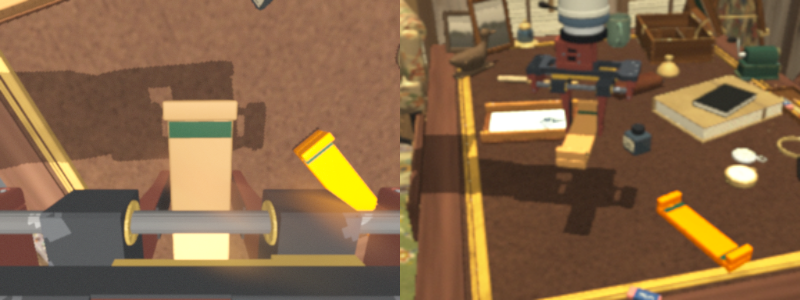

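The wrist half shows the bridge level between the fingers, its far foot at (200,110). The side half shows it lifted clear at (575,140). Next I turn it a quarter, tool pointing left.

Request:
servo_tool(
  steps=[
    [[0,0,0],[6.29,-2.89,0],-1],
    [[0,0,0],[6.29,-2.89,0],-1],
    [[0,0,0],[6.29,-2.89,0],-1],
    [[0,0,0],[6.29,-2.89,0],-1],
    [[0,0,0],[6.29,-2.89,0],-1],
    [[0,0,0],[6.29,-2.89,0],-1],
    [[0,0,0],[6.29,-2.89,0],-1],
    [[0,0,0],[6.29,-2.89,0],-1],
  ],
)

```text
t: 6.25
ee_pos: [579.1, -157.9, 141.2]
orientation: [-2.027, -1.296, -1.071]
ft_force: [-0.1, -0.1, -2.5]
width: 45.9
grasp_force: 30.0
```

Request:
servo_tool(
  steps=[
    [[0,0,0],[6.29,-2.89,0],-1],
    [[0,0,0],[6.29,-2.89,0],-1],
    [[0,0,0],[6.29,-2.89,0],-1],
    [[0,0,0],[6.29,-2.89,0],-1],
    [[0,0,0],[6.29,-2.89,0],-1],
    [[0,0,0],[0,0,0],-1],
    [[0,0,0],[0,0,0],-1],
    [[0,0,0],[0,0,0],-1],
  ],
)

```text
t: 6.92
ee_pos: [579.6, -157.0, 141.3]
orientation: [-1.522, -0.975, -1.516]
ft_force: [-0.8, -0.5, -1.9]
width: 45.8
grasp_force: 30.0
```

```bash
cat > st.py <<'E'
from h import *
o=sensors.get_obs();print(o["t"],o["qpos"].round(3),o["ee_pos"].round(1),o["ft_force"].round(1),o["width"]);print(cv2.Rodrigues(o["orientation"])[0].round(3))
E
python3 st.py
python3 - <<'E'
from h import *
for n in("top","side"):
    c,P,M,f,d=get(n);np.savez("a_"+n,c=c,P=P);cv2.imwrite(f"pics/{n}3.png",c)
    m=(abs(P[...,0]-580)<60)&(abs(P[...,1]+155)<45)&(P[...,2]>8)
    q=P[m];print(n,len(q),np.nanpercentile(q[:,2],[1,5,50,95]))
E
```

```text
6.9167 [-0.791  1.014  1.658  1.245  1.728 -1.127] [ 579.6 -157.   141.3] [-0.8 -0.5 -1.9] 45.77263645123436
[[ 0.002  0.909  0.417]
 [ 0.003 -0.417  0.909]
 [ 1.    -0.001 -0.004]]
top 351 [ 37.23493042  70.99174343 196.74043782 209.17126807]
side 817 [ 34.48958915  42.78446673 158.5797448  208.01380954]
```

View pics/side3.png

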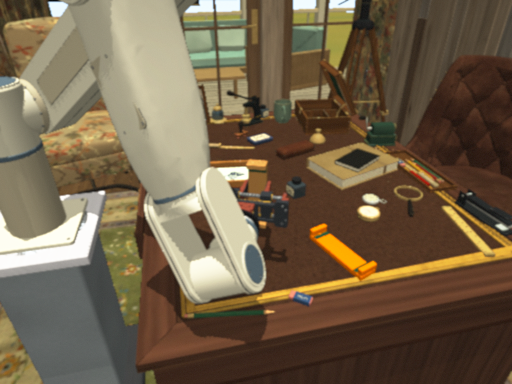

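Run:
```python
import numpy as np
for n in("top","side"):
    P=np.load(f"a_{n}.npz")["P"]
    for y in range(-480,-150,30):
        m=(P[...,1]>=y)&(P[...,1]<y+30)&(P[...,2]>25)&(P[...,0]>300)&(P[...,0]<680)
        q=P[m]
        if len(q)>5: print(n,y,len(q),np.percentile(q,2,axis=0).round(0),np.percentile(q,98,axis=0).round(0))
```

```text
top -480 183 [ 440. -479.  140.] [ 517. -450.  286.]
top -450 195 [ 438. -449.  145.] [ 522. -421.  301.]
top -420 358 [ 311. -418.  144.] [ 515. -391.  662.]
top -390 927 [ 302. -389.  159.] [ 516. -361.  668.]
top -360 1366 [ 302. -359.  158.] [ 522. -330.  668.]
top -330 1693 [ 303. -329.  157.] [ 528. -301.  668.]
top -300 2084 [ 309. -299.  155.] [ 602. -271.  670.]
top -270 2159 [ 339. -270.  125.] [ 591. -241.  671.]
top -240 1919 [ 342. -239.  126.] [ 577. -211.  670.]
top -210 1656 [ 312. -209.  150.] [ 580. -181.  656.]
top -180 1479 [ 304. -179.  118.] [ 591. -151.  631.]
side -480 2825 [ 384. -479.  109.] [ 514. -451.  289.]
side -450 7419 [ 353. -448.  159.] [ 507. -420.  468.]
side -420 10559 [ 321. -419.  177.] [ 482. -391.  556.]
side -390 4883 [ 302. -390.  163.] [ 466. -361.  555.]
side -360 875 [ 404. -360.  147.] [ 538. -331.  555.]
side -330 274 [ 512. -329.  114.] [ 611. -300.  180.]
side -300 641 [ 431. -300.  118.] [ 612. -271.  550.]
side -270 509 [ 428. -270.  121.] [ 597. -240.  551.]
side -240 152 [ 429. -240.  149.] [ 586. -211.  543.]
side -210 185 [ 532. -208.   33.] [ 604. -180.  208.]
side -180 643 [ 546. -179.  102.] [ 599. -156.  208.]
```

Request:
servo_tool(
  steps=[
    [[-0.005,0.01,0],[0,0,5.55],-1],
    [[-0.005,0.01,0],[0,0,5.55],-1],
    [[-0.005,0.01,0],[0,0,5.55],-1],
    [[-0.005,0.01,-0.004],[0,0,0],-1],
    [[-0.005,0.01,-0.006],[0,0,0],-1],
    [[-0.005,0.01,-0.006],[0,0,0],-1],
    [[0,0,-0.004],[0,0,0],-1],
    [[0,0,0],[0,0,0],-1],
  ],
)

```text
t: 7.68
ee_pos: [548.4, -96.4, 121.0]
orientation: [-1.313, -1.136, -1.311]
ft_force: [0.3, 0.0, -2.1]
width: 46.1
grasp_force: 30.0
```

```bash
python3 st.py
python3 - <<'E'
from h import *
c,P,M,f,d=get("side")
m=(abs(P[...,0]-550)<50)&(abs(P[...,1]+97)<40)&(P[...,2]>4)
q=P[m];print(np.nanpercentile(q,[1,99],axis=0))
E
```

```text
7.6833 [-0.692  1.061  1.602  1.072  1.815 -1.152] [548.4 -96.4 121. ] [ 0.3  0.  -2.1] 46.08389531887631
[[ 0.003  0.99   0.141]
 [-0.001 -0.141  0.99 ]
 [ 1.    -0.003  0.001]]
[[ 533.96154224 -133.82134301  127.82452861]
 [ 578.26415504  -98.0936304   187.51226065]]
```

Request:
servo_tool(
  steps=[
    [[0,0,-0.002],[0,0,0],-1],
    [[0,0,-0.002],[0,0,0],-1],
    [[0,0,-0.001],[0,0,0],-1],
    [[0,0,-0.001],[0,0,0],-1],
    [[0,0,-0.001],[0,0,0],-1],
    [[0,0,0],[0,0,0],-1],
    [[0,0,0],[0,0,0],-1],
    [[0,0,0],[0,0,0],-1],
  ],
)

```text
t: 8.4
ee_pos: [549.5, -97.2, 114.7]
orientation: [-1.312, -1.14, -1.311]
ft_force: [0.4, 0.4, -1.3]
width: 45.4
grasp_force: 30.0
```

Request:
servo_tool(
  steps=[
    [[0,0,-0.001],[0,0,0],-1],
    [[0,0,0],[0,0,0],-1],
    [[0,0,-0.001],[0,0,0],-1],
    [[0,0,0],[0,0,0],-1],
    [[0,0,0],[0,0,0],-1],
    [[0,0,0],[0,0,0],-1],
    [[0,0,0],[0,0,0],-1],
    [[0,0,0],[0,0,0],-1],
  ],
)

```text
t: 9.07
ee_pos: [549.5, -97.2, 112.7]
orientation: [-1.312, -1.14, -1.312]
ft_force: [0.2, -0.3, -0.9]
width: 45.6
grasp_force: 30.0
```

Request:
servo_tool(
  steps=[
    [[0,0,-0.0005],[0,0,0],-1],
    [[0,0,0],[0,0,0],-1],
    [[0,0,0],[0,0,0],-1],
    [[0,0,-0.0005],[0,0,0],-1],
    [[0,0,0],[0,0,0],-1],
    [[0,0,0],[0,0,0],-1],
    [[0,0,0],[0,0,0],-1],
    [[0,0,0],[0,0,0],-1],
  ],
)

```text
t: 9.73
ee_pos: [549.5, -97.3, 112.7]
orientation: [-1.31, -1.139, -1.313]
ft_force: [0.3, 0.4, 6.7]
width: 45.5
grasp_force: 30.0
```

```bash
python3 st.py
python3 - <<'E'
from h import *
c,P,M,f,d=get("side")
m=(abs(P[...,0]-550)<50)&(abs(P[...,1]+97)<40)&(P[...,2]>4)
q=P[m];print(np.nanpercentile(q,[1,99],axis=0))
cv2.imwrite("pics/s4.png",cv2.resize(c[120:280,160:360],(750,600)))
E
```

```text
9.7333 [-0.692  1.077  1.592  1.07   1.813 -1.16 ] [549.5 -97.3 112.7] [0.3 0.4 6.7] 45.541754199282515
[[-0.001  0.99   0.14 ]
 [-0.002 -0.14   0.99 ]
 [ 1.     0.     0.002]]
[[ 537.81882483 -132.56156804  117.32635405]
 [ 579.76278268  -99.33996601  179.44796201]]
```

Request:
servo_tool(
  steps=[
    [[0,0,0.0005],[0,0,0],-1],
    [[0,0,0],[0,0,0],-1],
    [[0,0,0],[0,0,0],0],
    [[0,0,0],[0,0,0],0.3],
    [[0,0,0],[0,0,0],0.6],
    [[0,0,0],[0,0,0],1],
    [[0,0,0],[0,0,0],1],
    [[0,0,0],[0,0,0],1],
  ],
)

```text
t: 10.45
ee_pos: [549.4, -97.2, 111.9]
orientation: [-1.312, -1.14, -1.311]
ft_force: [0.1, 0.1, -0.1]
width: 75.5
grasp_force: 0.0
```

Request:
servo_tool(
  steps=[
    [[-0.0005,-0.004,0],[0,0,0],1],
    [[-0.0005,-0.004,0],[0,0,0],1],
    [[-0.001,-0.008,0],[0,0,0],1],
    [[-0.002,-0.015,0],[0,0,0],1],
    [[-0.003,-0.02,0],[0,0,0],1],
    [[-0.003,-0.02,0],[0,0,0],1],
    [[-0.003,-0.02,0],[0,0,0],1],
    [[-0.001,-0.01,0],[0,0,0],1],
  ],
)

```text
t: 11.12
ee_pos: [535.2, -201.7, 112.2]
orientation: [-1.314, -1.14, -1.313]
ft_force: [0.3, 0.2, 0.1]
width: 87.7
grasp_force: 0.0
```

```bash
python3 st.py
cat > br.py <<'E'
from h import *
for n in("top","side"):
    c,P,M,f,d=get(n)
    m=(abs(P[...,0]-550)<70)&(abs(P[...,1]+97)<55)&(P[...,2]>8)&(P[...,2]<200)
    q=P[m];print(n,len(q),np.nanpercentile(q,[1,99],axis=0).round(1).tolist())
    t=q[q[:,2]>165]; 
    if len(t)>10: r=cv2.minAreaRect(t[:,:2].astype(np.float32));print("top",len(t),r,np.median(t[:,2]))
cv2.imwrite("pics/s5.png",cv2.resize(c[100:280,150:390],(800,600)))
E
python3 br.py
```

```text
11.1167 [-0.819  1.114  1.447  0.979  1.92  -1.099] [ 535.2 -201.7  112.2] [0.3 0.2 0.1] 87.706933613026
[[-0.001  0.99   0.142]
 [ 0.001 -0.142  0.99 ]
 [ 1.     0.001 -0.001]]
top 230 [[525.3, -126.4, 10.8], [570.5, -93.8, 183.1]]
top 166 ((547.8653564453125, -111.49583435058594), (30.703575134277344, 45.403526306152344), 81.04415893554688) 177.66581760820236
side 773 [[527.7, -128.4, 31.7], [572.9, -99.0, 179.1]]
top 168 ((549.3721313476562, -112.09974670410156), (34.9340934753418, 45.78452682495117), 84.0103530883789) 177.442491646966
```

View pics/s5.png

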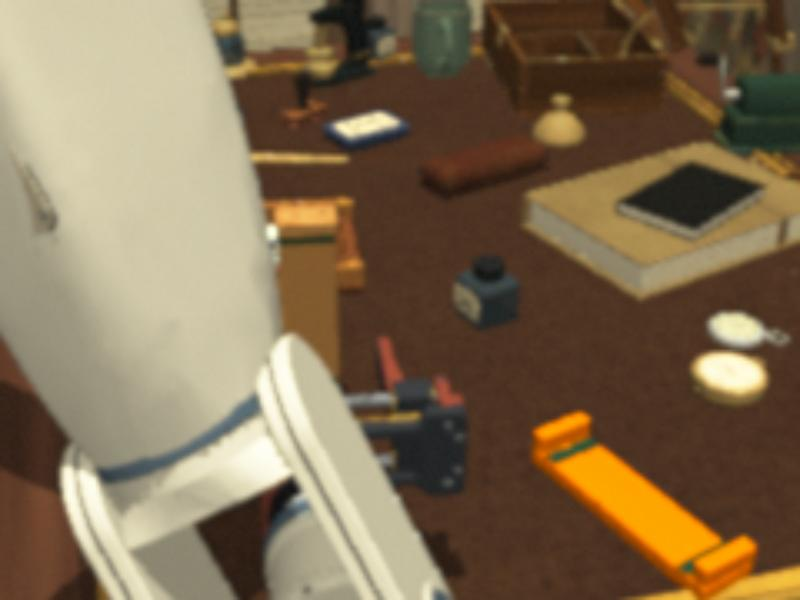

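The crop shows the bridge standing by itself on its end face at (308,290), with the gripper clear of it. Next: back to tool down, up and over, then approach from the left.

Request:
servo_tool(
  steps=[
    [[0,-0.003,0.012],[-6.8,0.97,0],1],
    [[0,-0.003,0.012],[-6.8,0.97,0],1],
    [[0,-0.003,0.012],[-6.8,0.97,0],1],
    [[0,0,0.012],[-6.8,0.97,0],1],
    [[0,0,0.012],[-6.8,0.97,0],1],
    [[0,0,0.012],[-6.8,0.97,0],1],
    [[0,0,0.012],[-6.8,0.97,0],1],
    [[0,0,0.012],[-6.8,0.97,0],1],
  ],
)

```text
t: 11.88
ee_pos: [535.4, -207.0, 209.3]
orientation: [-2.02, -1.753, -0.631]
ft_force: [1.1, 0.6, -0.2]
width: 87.8
grasp_force: 0.0
```

Request:
servo_tool(
  steps=[
    [[0,0,0.012],[-6.8,0.97,0],1],
    [[0,0,0.012],[-6.8,0.97,0],1],
    [[0,0,0.012],[-6.8,0.97,0],1],
    [[0,0,0.012],[-6.8,0.97,0],1],
    [[0,0,0.01],[-6.8,0.97,0],1],
    [[0.002,0.01,0],[0,0,0],1],
    [[0.005,0.03,0],[0,0,0],1],
    [[0.005,0.03,0],[0,0,0],1],
  ],
)

```text
t: 12.55
ee_pos: [546.8, -135.1, 265.4]
orientation: [-2.363, -2.05, -0.016]
ft_force: [0.3, 0.1, -0.1]
width: 87.7
grasp_force: 0.0
```

Request:
servo_tool(
  steps=[
    [[0.003,0.028,0],[0,0,0],1],
    [[0.003,0.028,0],[0,0,0],1],
    [[0.003,0.028,0],[0,0,0],1],
    [[0.003,0.028,0],[0,0,0],1],
    [[0,0.01,0],[0,0,0],1],
    [[0,0,0],[-6.75,0.96,0],1],
    [[0,0,0],[-6.75,0.96,0],1],
    [[0,0,0],[-6.75,0.96,0],1],
  ],
)

```text
t: 13.22
ee_pos: [559.1, -15.6, 266.1]
orientation: [2.184, 1.892, -0.386]
ft_force: [-0.4, -0.5, -0.2]
width: 87.7
grasp_force: 0.0
```

```bash
python3 st.py
```

```text
13.2167 [ 0.133  0.332  1.706 -0.356  1.225  0.418] [559.1 -15.6 266.1] [-0.4 -0.5 -0.2] 87.71692592994926
[[ 0.133  0.99  -0.051]
 [ 0.93  -0.143 -0.338]
 [-0.341 -0.002 -0.94 ]]
```

Request:
servo_tool(
  steps=[
    [[0,0,0],[-6.78,0.97,0],1],
    [[0,0,0],[-6.78,0.97,0],1],
    [[0,0,0],[-6.78,0.97,0],1],
    [[0,0,0],[-6.78,0.97,0],1],
    [[0,0,0],[-6.78,0.97,0],1],
    [[0,0,0],[-6.78,0.97,0],1],
    [[0,0,0],[-6.78,0.97,0],1],
    [[0,0,0],[-6.78,0.97,0],1],
  ],
)

```text
t: 13.88
ee_pos: [558.7, -15.0, 265.3]
orientation: [1.52, 1.32, -1.168]
ft_force: [-0.1, -0.1, 0.3]
width: 87.9
grasp_force: 0.0
```

Request:
servo_tool(
  steps=[
    [[0,0.001,-0.02],[0,0,0],1],
    [[0,0.001,-0.02],[0,0,0],1],
    [[0,0.001,-0.02],[0,0,0],1],
    [[0,0.001,-0.02],[0,0,0],1],
    [[0,0,-0.02],[0,0,0],1],
    [[0,0,-0.02],[0,0,0],1],
    [[0,0,-0.02],[0,0,0],1],
    [[0,0,0],[0,0,0],1],
  ],
)

```text
t: 14.55
ee_pos: [556.7, -12.6, 122.0]
orientation: [1.523, 1.325, -1.172]
ft_force: [-1.0, 0.0, -0.1]
width: 87.7
grasp_force: 0.0
```

```bash
python3 st.py; python3 br.py
```

```text
14.55 [ 0.422  0.934  1.604 -0.951  1.649  1.061] [556.7 -12.6 122. ] [-1.   0.  -0.1] 87.71572291253564
[[ 0.029  0.989 -0.143]
 [ 0.263 -0.146 -0.954]
 [-0.964 -0.01  -0.265]]
top 226 [[525.3, -126.0, 12.1], [570.6, -93.8, 183.4]]
top 167 ((547.916259765625, -111.2755126953125), (30.10447120666504, 45.57879638671875), 81.32174682617188) 177.7289313262679
side 1065 [[527.6, -127.4, 10.1], [572.6, -100.4, 179.2]]
top 169 ((549.202880859375, -112.16741943359375), (32.838626861572266, 45.18703079223633), 83.24507141113281) 177.26659869486718
```

Request:
servo_tool(
  steps=[
    [[-0.001,-0.018,-0.006],[0,0,0],1],
    [[-0.001,-0.018,-0.006],[0,0,0],1],
    [[-0.001,-0.018,-0.006],[0,0,0],1],
    [[-0.002,-0.018,-0.006],[0,0,0],1],
    [[-0.002,-0.016,-0.005],[0,0,0],1],
    [[-0.001,-0.012,-0.004],[0,0,0],1],
    [[-0.001,-0.005,-0.001],[0,0,0],1],
    [[0,0,0],[0,0,0],1],
  ],
)

```text
t: 15.32
ee_pos: [549.7, -117.8, 92.2]
orientation: [1.525, 1.319, -1.163]
ft_force: [0.3, -0.2, 0.2]
width: 88.1
grasp_force: 0.0
```

```bash
python3 st.py; python3 br.py
python3 - <<'E'
from h import *
c,P,M,f,d=get("wrist");a=cv2.imread("pics/s5.png")
cv2.imwrite("pics/m6.png",np.hstack([cv2.resize(c,(400,300)),cv2.resize(a,(400,300))]))
E
```

```text
15.3167 [ 0.272  0.953  1.698 -1.081  1.52   1.124] [ 549.7 -117.8   92.2] [ 0.3 -0.2  0.2] 88.09882533739884
[[ 0.037  0.989 -0.14 ]
 [ 0.263 -0.145 -0.954]
 [-0.964 -0.001 -0.266]]
top 445 [[499.3, -125.9, 11.6], [617.2, -44.1, 181.9]]
top 167 ((547.7525024414062, -111.13004302978516), (29.90399932861328, 45.74544143676758), 81.6871109008789) 177.69491218992903
side 1341 [[502.8, -127.7, 10.4], [616.8, -44.3, 178.9]]
top 169 ((549.1654052734375, -112.14966583251953), (32.82778549194336, 45.51752471923828), 83.98522186279297) 177.18271209003893
```

View pics/m6.png

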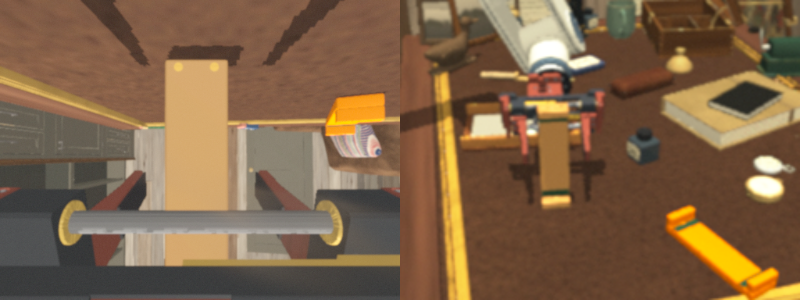

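The wrist half shows the bridge's top face, screw heads at (178,68) and (213,68), centred between the fingers. Close and lift.

Request:
servo_tool(
  steps=[
    [[0,0,0],[0,0,0],0],
    [[0,0,0],[0,0,0],-0.2],
    [[0,0,0],[0,0,0],-0.5],
    [[0,0,0],[0,0,0],-1],
    [[0,0,0],[0,0,0],-1],
    [[0,0,0],[0,0,0],-1],
    [[0,0,0],[0,0,0],-1],
    [[0,0,0],[0,0,0],-1],
  ],
)

```text
t: 16.13
ee_pos: [550.4, -116.2, 92.2]
orientation: [1.524, 1.32, -1.161]
ft_force: [-0.6, -0.5, -0.8]
width: 45.7
grasp_force: 29.8
```

Request:
servo_tool(
  steps=[
    [[0,0,0.005],[0,0,0],-1],
    [[0,0,0.01],[0,0,0],-1],
    [[0,0,0.02],[0,0,0],-1],
    [[0,0,0.03],[0,0,0],-1],
    [[0,0,0.03],[0,0,0],-1],
    [[0,0,0.02],[0,0,0],-1],
    [[0,0,0.01],[0,0,0],-1],
    [[0,0,0],[0,0,0],-1],
  ],
)

```text
t: 16.8
ee_pos: [551.2, -116.1, 219.6]
orientation: [1.526, 1.318, -1.156]
ft_force: [0.2, -0.1, -1.9]
width: 45.5
grasp_force: 29.8
```

Request:
servo_tool(
  steps=[
    [[-0.004,0.0165,0],[6.85,-0.98,0],-1],
    [[-0.004,0.0165,0],[6.85,-0.98,0],-1],
    [[-0.004,0.0165,0],[6.85,-0.98,0],-1],
    [[-0.004,0.0165,0],[6.85,-0.98,0],-1],
    [[-0.004,0.0165,0],[6.85,-0.98,0],-1],
    [[-0.004,0.0165,0],[6.85,-0.98,0],-1],
    [[-0.004,0.0165,0],[6.85,-0.98,0],-1],
    [[-0.004,0.0165,0],[6.85,-0.98,0],-1],
  ],
)

```text
t: 17.47
ee_pos: [518.3, 17.1, 216.8]
orientation: [2.194, 1.903, -0.366]
ft_force: [-0.5, -1.4, -2.2]
width: 45.9
grasp_force: 29.8
```

Request:
servo_tool(
  steps=[
    [[-0.004,0.0165,0],[6.85,-0.98,0],-1],
    [[-0.004,0.0165,0],[6.85,-0.98,0],-1],
    [[-0.004,0.0165,0],[6.85,-0.98,0],-1],
    [[-0.004,0.0165,0],[6.85,-0.98,0],-1],
    [[-0.004,0.0165,0],[6.85,-0.98,0],-1],
    [[-0.004,0.0165,0],[0,0,0],-1],
    [[-0.004,0.0165,0],[0,0,0],-1],
    [[-0.004,0.0165,0],[0,0,0],-1],
  ],
)

```text
t: 18.13
ee_pos: [485.3, 147.4, 215.7]
orientation: [-2.23, -1.929, -0.296]
ft_force: [0.2, -0.3, -2.3]
width: 46.1
grasp_force: 29.8
```

```bash
python3 st.py
cat > fit.py <<'E'
from h import *
o=sensors.get_obs();T=o["ee_pos"];R=cv2.Rodrigues(o["orientation"])[0]
for n in("top","side","wrist"):
    c,P,M,f,d=get(n);cv2.imwrite(f"pics/f_{n}.png",c)
    hsv=cv2.cvtColor(c,cv2.COLOR_BGR2HSV)
    b=(hsv[...,0]<28)&(hsv[...,2]>70)
    m=b&(abs(P[...,0]-T[0])<90)&(abs(P[...,1]-T[1])<110)&(abs(P[...,2]-T[2])<45)&(P[...,2]>32)
    # top face: within slab, robust plane
    q=P[m]
    if len(q)<50: print(n,len(q));continue
    zt=np.percentile(q[:,2],80)
    r=cv2.minAreaRect(q[:,:2].astype(np.float32))
    e=[np.median(q[(q[:,1]>y0)&(q[:,1]<y0+15)][:,2]).round(1) for y0 in (T[1]-85,T[1]-60,T[1]-35,T[1]+20,T[1]+45,T[1]+70)]
    print(n,len(q),np.round(r[0],1),np.round(r[1],1),round(r[2],1),"zprof",e)
E
python3 fit.py
```

```text
18.1333 [0.114 0.234 1.959 0.332 0.91  0.058] [485.3 147.4 215.7] [ 0.2 -0.3 -2.3] 46.070073506835136
[[ 0.14   0.99   0.034]
 [ 0.954 -0.143  0.263]
 [ 0.265 -0.005 -0.964]]
top 374 [491.8 205.9] [63.  45.9] 83.0 zprof [np.float64(nan), np.float64(nan), np.float64(nan), np.float64(236.0), np.float64(235.3), np.float64(234.8)]
side 531 [482.6 148.4] [ 69.1 180.8] 1.6 zprof [np.float64(225.2), np.float64(236.5), np.float64(236.9), np.float64(236.7), np.float64(236.3), np.float64(236.1)]
wrist 19373 [487.6 167.7] [143.4  67.7] 81.6 zprof [np.float64(nan), np.float64(236.0), np.float64(236.1), np.float64(235.8), np.float64(235.7), np.float64(235.7)]
  return _methods._mean(a, axis=axis, dtype=dtype,
  ret = ret.dtype.type(ret / rcount)
```

View pics/f_side.png

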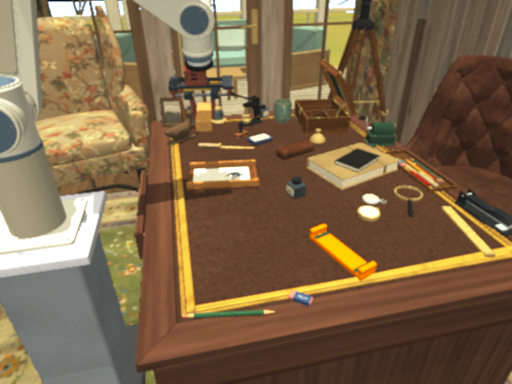

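The side view shows the bridge level, top up, at (205,115) above the board. I go down to just above the rails to measure the fit.

Request:
servo_tool(
  steps=[
    [[0,0,-0.02],[0,0,0],-1],
    [[0,0,-0.02],[0,0,0],-1],
    [[0,0,-0.02],[0,0,0],-1],
    [[0,0,-0.02],[0,0,0],-1],
    [[0,0,-0.02],[0,0,0],-1],
    [[0,0,-0.02],[0,0,0],-1],
    [[0,0,-0.02],[0,0,0],-1],
    [[0,0,-0.01],[0,0,0],-1],
  ],
)

```text
t: 18.95
ee_pos: [485.2, 146.9, 64.6]
orientation: [-2.228, -1.931, -0.295]
ft_force: [0.6, -0.5, -1.8]
width: 45.8
grasp_force: 29.8
```

```bash
python3 st.py
python3 - <<'E'
from h import *
o=sensors.get_obs();T=o["ee_pos"]
w=np.radians(-8.1);ex=np.array([np.cos(w),np.sin(w)]);ey=np.array([-ex[1],ex[0]])
C=np.array([531.,150.5])
for n in("top","side","wrist"):
    c,P,M,f,d=get(n);np.savez("b_"+n,c=c,P=P)
    A=(P[...,:2]-C)@ex; B=(P[...,:2]-C)@ey; Z=P[...,2]
    print(n,"TCP a,b",((T[:2]-C)@ex).round(1),((T[:2]-C)@ey).round(1))
    # rails: tops at z 24..32
    for s in(1,-1):
        m=(abs(Z-28)<3)&(abs(B*s-69)<14)&(A>-105)&(A<105)
        if m.sum()>30:
            k=np.polyfit(A[m],B[m],1);print(" rail",s,m.sum(),np.percentile(B[m],[2,50,98]).round(1),"yaw off deg",np.degrees(k[0]).round(2),"A",np.percentile(A[m],[1,99]).round(0))
    # bridge top
    m=(abs(Z-(T[2]+20.4))<4)&(abs(A+50)<60)&(abs(B)<110)
    q=m.sum()
    if q>30: print(" bridge",q,"A",np.percentile(A[m],[1,99]).round(1),"B",np.percentile(B[m],[.5,1,99,99.5]).round(1),"Zends",[np.median(Z[m&(B*s>50)]).round(1) for s in(1,-1)])
cv2.imwrite("pics/w7.png",np.hstack([cv2.resize(c,(400,300)),cv2.resize(np.load("b_top.npz")["c"][150:270,150:310],(400,300),interpolation=cv2.INTER_CUBIC)]))
E
```

```text
18.95 [ 0.113  0.498  2.042  0.48   0.591 -0.144] [485.2 146.9  64.6] [ 0.6 -0.5 -1.8] 45.80129991825633
[[ 0.138  0.99   0.033]
 [ 0.955 -0.141  0.262]
 [ 0.264 -0.005 -0.964]]
top TCP a,b -44.9 -10.0
 rail 1 135 [61.7 67.6 73.7] yaw off deg 0.11 A [-102.  100.]
 rail -1 79 [-75.5 -70.2 -64.3] yaw off deg -0.9 A [  6. 103.]
 bridge 283 A [-69.  -24.4] B [10.2 11.1 79.1 79.3] Zends [np.float64(84.5), np.float64(nan)]
side TCP a,b -44.9 -10.0
 rail 1 81 [60.3 66.  74.9] yaw off deg -0.34 A [-102.  104.]
 rail -1 167 [-77.5 -71.8 -62.4] yaw off deg -0.09 A [-100.  103.]
 bridge 359 A [-69.3 -18.6] B [-97.4 -97.2  78.4  79.4] Zends [np.float64(84.1), np.float64(84.6)]
wrist TCP a,b -44.9 -10.0
 rail 1 2923 [62.9 68.2 73.9] yaw off deg 0.01 A [-103.  103.]
 rail -1 354 [-74.7 -70.3 -64.4] yaw off deg 0.09 A [-88.  -4.]
 bridge 18307 A [-69.3 -22.5] B [-60.9 -60.2  79.   79.8] Zends [np.float64(85.1), np.float64(85.4)]
  return _methods._mean(a, axis=axis, dtype=dtype,
  ret = ret.dtype.type(ret / rcount)
```

View pics/w7.png

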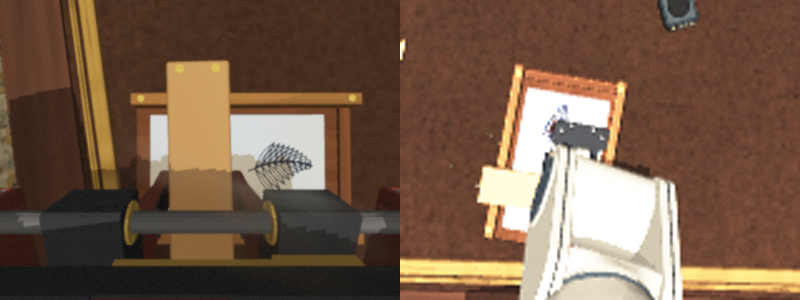

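The wrist half shows the left rail along row 98, with the bridge end overhanging it at (198,65). In the board frame the bridge sits 8.5 mm too far right and about 4 mm too far forward. I correct that and go to just above the rails.

Request:
servo_tool(
  steps=[
    [[-0.001,0.003,0],[0,0,0],-1],
    [[-0.001,0.003,0],[0,0,0],-1],
    [[-0.001,0.003,0],[0,0,0],-1],
    [[0,0,-0.008],[0,0,0],-1],
    [[0,0,-0.008],[0,0,0],-1],
    [[0,0,-0.005],[0,0,0],-1],
    [[0,0,0],[0,0,0],-1],
    [[0,0,0],[0,0,0],-1],
  ],
)

```text
t: 19.77
ee_pos: [483.0, 156.7, 45.5]
orientation: [-2.228, -1.932, -0.298]
ft_force: [0.6, -0.2, -1.1]
width: 45.8
grasp_force: 29.8
```

```bash
cat > me.py <<'E'
from h import *
o=sensors.get_obs();T=o["ee_pos"];print(T.round(1),o["ft_force"].round(1))
w=np.radians(-8.1);ex=np.array([np.cos(w),np.sin(w)]);ey=np.array([-ex[1],ex[0]])
C=np.array([531.,150.5])
for n in("wrist","top"):
    c,P,M,f,d=get(n)
    A=(P[...,:2]-C)@ex; B=(P[...,:2]-C)@ey; Z=P[...,2]
    for s in(1,-1):
        m=(abs(Z-28)<3)&(abs(B*s-69)<14)&(A<105)&((A>-15)|(A<-85))&(A>-105)
        if m.sum()>30: print(n," rail",s,m.sum(),np.percentile(B[m],[2,50,98]).round(1))
    m=(abs(Z-(T[2]+20.4))<5)&(abs(A+50)<60)&(abs(B)<110)
    # end edge per row of A
    e=[B[m&(abs(A-a)<2)].max().round(1) for a in(-65,-58,-42,-35)]
    print(" bridge",m.sum(),"A",np.percentile(A[m],[1,99]).round(1),"Bmax",e,"Z",[np.median(Z[m&(abs(B-b)<8)]).round(1) for b in(-45,40,75)])
E
python3 me.py
```

```text
[483.  156.7  45.5] [ 0.6 -0.2 -1.1]
wrist  rail 1 3422 [62.8 68.1 74. ]
wrist  rail -1 374 [-70.6 -66.3 -62.9]
 bridge 18407 A [-72.8 -25.8] Bmax [np.float64(89.4), np.float64(89.1), np.float64(90.2), np.float64(89.7)] Z [np.float64(65.7), np.float64(65.5), np.float64(65.4)]
top  rail 1 118 [62.2 67.9 73.6]
top  rail -1 92 [-75.5 -70.2 -64.1]
 bridge 295 A [-72.9 -27.3] Bmax [np.float64(89.3), np.float64(86.8), np.float64(87.7), np.float64(87.6)] Z [np.float64(nan), np.float64(65.4), np.float64(65.6)]
  return _methods._mean(a, axis=axis, dtype=dtype,
  ret = ret.dtype.type(ret / rcount)
```

Request:
servo_tool(
  steps=[
    [[0,-0.0006,-0.003],[0,0,0],-1],
    [[0,0,-0.003],[0,0,0],-1],
    [[0,0,-0.002],[0,0,0],-1],
    [[0,0,-0.002],[0,0,0],-1],
    [[0,0,-0.002],[0,0,0],-1],
    [[0,0,-0.001],[0,0,0],-1],
    [[0,0,0],[0,0,0],-1],
    [[0,0,0],[0,0,0],-1],
  ],
)

```text
t: 20.53
ee_pos: [483.5, 156.2, 33.1]
orientation: [-2.228, -1.933, -0.3]
ft_force: [0.0, -0.0, -1.6]
width: 45.8
grasp_force: 29.8
```

Both feet are already below the rail tops with no force. Lower it on.

Request:
servo_tool(
  steps=[
    [[0,0,-0.003],[0,0,0],-1],
    [[0,0,-0.003],[0,0,0],-1],
    [[0,0,-0.002],[0,0,0],-1],
    [[0,0,-0.001],[0,0,0],-1],
    [[0,0,0],[0,0,0],-1],
    [[0,0,0],[0,0,0],-1],
    [[0,0,0],[0,0,0],-1],
    [[0,0,0],[0,0,0],-1],
  ],
)

```text
t: 21.2
ee_pos: [483.5, 156.2, 24.2]
orientation: [-2.228, -1.933, -0.3]
ft_force: [0.0, 0.1, -1.2]
width: 45.9
grasp_force: 29.8
```

Request:
servo_tool(
  steps=[
    [[0,0,-0.001],[0,0,0],-1],
    [[0,0,0],[0,0,0],-1],
    [[0,0,-0.0005],[0,0,0],-1],
    [[0,0,0],[0,0,0],-1],
    [[0,0,-0.0005],[0,0,0],-1],
    [[0,0,0],[0,0,0],-1],
    [[0,0,0],[0,0,0],-1],
    [[0,0,0],[0,0,0],-1],
  ],
)

```text
t: 21.87
ee_pos: [483.4, 156.2, 22.2]
orientation: [-2.228, -1.933, -0.3]
ft_force: [-0.5, -0.0, -2.3]
width: 45.9
grasp_force: 29.8
```

Request:
servo_tool(
  steps=[
    [[0,0,-0.0005],[0,0,0],-1],
    [[0,0,0],[0,0,0],-1],
    [[0,0,0],[0,0,0],-1],
    [[0,0,-0.0005],[0,0,0],-1],
    [[0,0,0],[0,0,0],-1],
    [[0,0,0],[0,0,0],-1],
    [[0,0,0],[0,0,0],-1],
    [[0,0,0],[0,0,0],-1],
  ],
)

```text
t: 22.53
ee_pos: [483.5, 156.2, 21.7]
orientation: [-2.228, -1.933, -0.301]
ft_force: [-2.3, -3.0, 7.3]
width: 45.9
grasp_force: 29.8
```

Request:
servo_tool(
  steps=[
    [[0,0,0.0003],[0,0,0],-1],
    [[0,0,0],[0,0,0],-0.2],
    [[0,0,0],[0,0,0],0.2],
    [[0,0,0],[0,0,0],0.6],
    [[0,0,0],[0,0,0],1],
    [[0,0,0],[0,0,0],1],
    [[0,0,0],[0,0,0],1],
    [[0,0,0],[0,0,0],1],
  ],
)

```text
t: 23.2
ee_pos: [483.5, 156.2, 21.4]
orientation: [-2.228, -1.933, -0.3]
ft_force: [0.3, -0.3, 0.2]
width: 82.5
grasp_force: 0.0
```

Request:
servo_tool(
  steps=[
    [[0,-0.001,0.004],[0,0,0],1],
    [[0,-0.002,0.008],[0,0,0],1],
    [[0,-0.005,0.018],[0,0,0],1],
    [[-0.001,-0.006,0.025],[0,0,0],1],
    [[-0.001,-0.006,0.025],[0,0,0],1],
    [[-0.001,-0.006,0.025],[0,0,0],1],
    [[0,0,0.03],[0,0,0],1],
    [[0,0,0.03],[0,0,0],1],
  ],
)

```text
t: 23.87
ee_pos: [479.9, 129.4, 188.3]
orientation: [-2.23, -1.932, -0.299]
ft_force: [0.2, 0.3, -0.6]
width: 87.8
grasp_force: 0.0
```

Request:
servo_tool(
  steps=[
    [[0,-0.035,0.015],[0,0,0],1],
    [[0,-0.035,0.015],[0,0,0],1],
    [[0,-0.035,0.015],[0,0,0],1],
    [[0,-0.035,0.015],[0,0,0],1],
    [[0,-0.035,0.015],[0,0,0],1],
    [[0,-0.035,0],[0,0,0],1],
    [[0,0,0],[0,0,0],1],
    [[0,0,0],[0,0,0],1],
  ],
)

```text
t: 24.53
ee_pos: [480.3, -81.6, 262.2]
orientation: [-2.233, -1.929, -0.301]
ft_force: [-0.4, 0.4, -0.5]
width: 87.9
grasp_force: 0.0
```

Run:
```python
from h import *
w=np.radians(-8.1);ex=np.array([np.cos(w),np.sin(w)]);ey=np.array([-ex[1],ex[0]])
C=np.array([531.,150.5]);I=[]
for n in("top","side"):
    c,P,M,f,d=get(n);I.append(c)
    A=(P[...,:2]-C)@ex; B=(P[...,:2]-C)@ey; Z=P[...,2]
    m=(abs(Z-42)<5)&(abs(A+50)<50)&(abs(B)<110);q=np.stack([A[m],B[m]],-1).astype(np.float32)
    print(n,m.sum(),cv2.minAreaRect(q),[np.median(Z[m&(abs(B-b)<12)]).round(1) for b in(-75,-40,0,40,75)])
    for s in(1,-1):
        r=(abs(Z-28)<3)&(abs(B*s-69)<14)&(A<105)&(A>-10);print(np.percentile(B[r],[2,50,98]).round(1))
cv2.imwrite("pics/end.png",np.hstack([cv2.resize(I[0][150:270,150:310],(400,300),interpolation=cv2.INTER_CUBIC),cv2.resize(I[1][120:240,160:320],(400,300),interpolation=cv2.INTER_CUBIC)]))
```

```text
top 742 ((-48.470951080322266, 0.417877197265625), (45.72341537475586, 177.35003662109375), 1.3184484243392944) [np.float64(41.5), np.float64(42.1), np.float64(42.0), np.float64(42.1), np.float64(41.6)]
[61.8 67.8 73.8]
[-75.1 -70.2 -64. ]
side 368 ((-46.10484313964844, -0.33123016357421875), (45.37226104736328, 179.49913024902344), 0.762755274772644) [np.float64(42.2), np.float64(42.1), np.float64(42.5), np.float64(42.2), np.float64(42.5)]
[60.2 67.4 74.5]
[-77.5 -71.8 -63.8]
```

View pics/end.png

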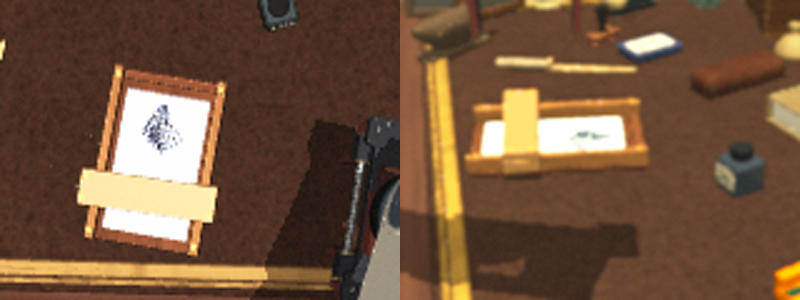

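The bridge spans both rails in both views, from (82,188) to (215,203) in the top half. Its top face is level at 42 mm and the robot is clear.

```bash
python3 -c "
from workcell import close_job
print(close_job())"
```

```text
the job is handed in; nothing more can be done
None
```

The bridge is turned over and rests level across both rails over the blank half of the sheet, with its feet hooked outside. The last camera check put its top face at 42 mm along the whole length, and the job was handed in at about 25 s with the arm clear.

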